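Build up a pocket radio front on its assembly jig

ROBOT

A 7-joint arm with a two-finger parallel gripper is mounted at the origin on the work surface. World frame = base frame: x ahead of the robot, y to its left, z up, the work surface at z = 0. Lengths are in m, angles in rad, forces in N, time in s.
With the tool pointing down it reaches from about 0.35 to 0.9 m from the base axis. Payload 8.1 kg.
Tool frame: the origin (TCP) lies at the very end of the fingers, on their centre line; the grasp point (between the pads) lies 19 mm behind it; z points along the fingers, y is the line along which they close (so a half turn about z gives the same grasp; the last joint's range is limited). The gripper opens to 92 mm and grips with 3 to 60 N. Pads are 19 mm wide; open, the fingers measure 130 mm over their backs; the gripper's body (75 mm by 190 mm) begins 47 mm behind the grasp point.
Start: joints at [-1.253, 0.434, 0.025, 1.573, -0.012, 1.134, -0.075], TCP at [0.255, 0.57, 0.227] pointing down, gripper open.
Joint ranges: [-2.62, 2.62], [-0.44, 2.09], [-1.27, 1.32], [0.08, 2.57], [-1.32, 4.46], [0.12, 2], [-2.74, 2.74]. Speed limits (rad/s): [2.22, 2.22, 3.01, 3.01, 3.14, 3.14, 3.14].

INTERFACE

Orientations are given as a rotation vector (axis times angle).
In Python, from cell import arm gives the robot as it stands.
- The arm moves only by the tool jog_arm, never from a script. Its argument "rows" is a list of rows, each a list of 3 entries, a list of its own where there are three numbers: the shift along the world's x, y, z in cm, then the turn, a rotation vector about the world's x, y, z in degrees, then the opening, from 0 (shut) to 1 (fully open). A call has 1 to 8 rows; each row is the pose to reach, as a shift and turn from the pose commanded when the call began; what a row does not reach only later rows make up. A row lasts 1/8 s, in which the tool goes at most 62.5 mm and 10.7 degrees, less where a joint would pass 70% of its speed; a pose out of reach is approached as far as the arm can. A call with a gripper value outside its range is refused whole. The fingers move at their own pace and stop on an object; "newtons" is the grip in N (left out, the last holds). Time passes only in rows, so rows that repeat a pose let the fingers close. It gives the time, the measured TCP pose, the force, the opening and the grip force at its end, in the units of the state.
- arm.observe(): the state, without advancing time (a new reading comes with each control period).
- arm.get_image(name): name is "side" or "top" or "wrist"; returns a dict with "img" (400x640x3 uint8, red, green, blue), "depth" (400x640 float32, m along the optical axis (not along the pixel's ray), 0 where there is no reading), "fx", "fy", "cx", "cy" (pixels), "dist_coeffs" ([k1, k2, p1, p2, k3] as OpenCV has them; the pictures are not rectified), "rvec" (rotation vector, rad) and "tvec" (3), from world to camera coordinates, as OpenCV has them; the wrist camera has in their place "mount" (4x4, takes a point from camera to tool coordinates, whose origin is the TCP and whose axes are the flange's). Camera axes: x right, y down, z forward; pixel columns grow to the right and rows downward; lengths in m; the calibration is good to about 2 mm. A picture is of the moment at which its call begins: read the wrist's pose just before it.
- arm.sign_off(): hands the job in; it is judged then, once.
The state is a dict: "clock": time; "joints": joint angles; "dq": joint speeds; "joint_efforts": joint torques, N m; "position": TCP position; "ee_rot": TCP orientation; "force": force on the tool from outside, world axes, zero at the start; "ft_torque": the same for the moment, N m; "width": opening from 0.0 (shut) to 1.0 (fully open); "gripper_force": force on a finger pad.
Only numpy, scipy, OpenCV 4.12 (cv2) and the standard library are available. Lean on these libraries where they do the work, as an engineer would, in place of code of your own. Each camera call takes 0.05 s, during which the arm holds its last target. There are 200 camera calls.

TASK

Build up one radio on the green jig, each part taken from the conveyor shelf, set down and let go before the next: lay the black ferrite bar along the yellow pad, then stand the orange capacitor on the white pad with its shaft up, then lower the blue radio front flat onto the jig over both of them, square on the white outline (either way round) so that the shaft comes up through one of its holes, and last put the chrome knob fully down over the shaft. Leave the loudspeaker and the battery where they lie on the shelf.

Things in the scene. Friction and masses are not known exactly. Their poses are not given: they have to be found in the camera images.
- ferrite_mid (a point): Centre of the loose black ferrite bar, a plain bar 14 (its x) x 42 (its y, the long way) x 14 mm (z). It lies on the aluminium conveyor shelf, whose flat top is 40 mm above the table. The six loose parts lie on the shelf at shuffled places, about 125 to 150 mm apart.
- capacitor_mid (a point): Centre of the body of the loose orange capacitor block, 32 x 32 x 24 mm high (12 mm above its underside). A steel shaft 8 mm in diameter rises from the middle of its top along +z to 46 mm above its underside (34 mm above this point). Stands upright on the shelf.
- front_mid (a point): Centre, half-way up, of the loose blue plastic radio front: a hollow shell 140 (x) x 64 (y) x 34 mm (z), open underneath, lying open side down on the shelf with its face up. Walls and face are 3 mm thick, so inside it is 134 x 58 x 31 mm. Two round holes of 23 mm diameter go through the face on its x axis at x = +40 and -40 mm; black grille bars lie between them. It is the same turned by half a turn. Take it from above across its 64 mm width.
- knob_mid (a point): Centre, half-way up, of the loose chrome knob cap: round, 38 mm in diameter below and 35 mm at the top, 22 mm high, with a short black pointer line on top. It is open underneath: a round bore at least 16 mm wide and 17 mm deep takes the shaft. Put fully down, it rests on the face of the radio front. Any yaw will do.
- jig_top (a point): Centre of the top face of the fixed green jig plate, 190 (x) x 110 (y) mm, its top 12 mm above the table. A white outline 140 x 64 mm inside, its long way along x, shows where the radio front goes, centred here.
- bar_pad (a point): Centre of the top of the fixed yellow pad for the ferrite bar: 26 (x) x 38 (y) x 3 mm thick on the jig plate, 40 mm from the jig's centre towards one end (on the jig's +x or -x side, opposite to the white pad). The bar's long way goes along the pad's y, across the jig; it overhangs the pad 2 mm at each end.
- cap_pad (a point): Centre of the top of the fixed white square pad for the capacitor: 34 x 34 x 3 mm thick on the jig plate, 40 mm from the jig's centre towards the other end. Any quarter turn of the capacitor will do.
- speaker_mid (a point): Centre, half-way up, of the loose round loudspeaker, 54 mm in diameter, 20 mm high, dark steel with a pale cone, on the shelf. Not used: leave it.
- battery_mid (a point): Centre of the loose red battery with a brass end, 26 x 46 x 17 mm, lying on the shelf. Not used: leave it.

How it is judged:
By the outcome, as a careful person would: the job done as asked, in the order asked, and still so for the second after the job is handed in, with the robot touching nothing.
It also fails if it takes over 128 s, if anything falls off the work surface, if the arm or the gripper's body presses on something with over 40 N, if the wrist force passes 120 N, or if a joint passes its speed limit or range.

## Working session

There is one attempt and no reset: what is moved stays moved. The work goes in short steps, Python scripts to look and compute and a tool call to move; the robot and the scene stay as the last step left them, time stands still between calls to the robot, and variables do not carry over. Pictures are saved under pics/ and viewed, at most 17 in all, crops included, and the job is handed in when it is done.

Besides the shell and the picture viewer there is one more tool, called after "Call:" by a JSON object that holds its "fn" and its "kwargs", one argument or row to a line. jog_arm: Moves the arm, as the interface text tells. Its arguments: {"type":"object","properties":{"rows":{"type":"array","items":{"type":"array"}},"newtons":{"type":"number"}},"required":["rows"]}

```bash
mkdir -p pics; ls; python3 - <<'E'
from cell import arm
import cv2,numpy as np,pickle
s=arm.observe();print({k:np.round(v,3) for k,v in s.items()})
d={}
for n in("top","side"):
    g=arm.get_image(n);d[n]=g;cv2.imwrite(f"pics/{n}0.png",g["img"][:,:,::-1])
    print(n,g["fx"],g["cx"],g["dist_coeffs"],g["rvec"],g["tvec"])
pickle.dump(d,open("d0.pkl","wb"))
E
```

```text
pics
{'clock': np.float64(0.0), 'joints': array([-1.253,  0.435,  0.025,  1.574, -0.012,  1.134, -0.075]), 'dq': array([-0.001,  0.001, -0.001,  0.001,  0.   , -0.002,  0.002]), 'joint_efforts': array([ 1.0000e-03, -6.6785e+01,  9.8600e-01, -3.1448e+01, -6.1000e-02,
        4.2000e-02,  0.0000e+00]), 'position': array([0.255, 0.57 , 0.226]), 'ee_rot': array([-6.560e-01, -3.072e+00,  3.000e-03]), 'force': array([-0.256, -0.037,  0.485]), 'ft_torque': array([-0.022, -0.038,  0.022]), 'gripper_force': np.float64(0.0), 'width': np.float64(1.004)}
top 413.74006162642587 320.444105539632 [0.02479068 0.         0.         0.         0.        ] [ 2.13701241 -2.18635104  0.19579669] [-0.01872646  0.51253237  0.90845994]
side 473.7153323918021 323.09269770908884 [-0.06021078  0.          0.          0.          0.        ] [ 2.0902117  -0.75118319  0.38574855] [-0.40643064  0.2343659   0.94609911]
```

View pics/top0.png

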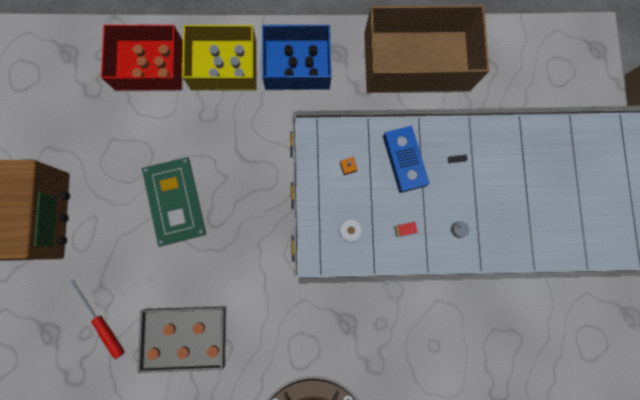

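View pics/side0.png

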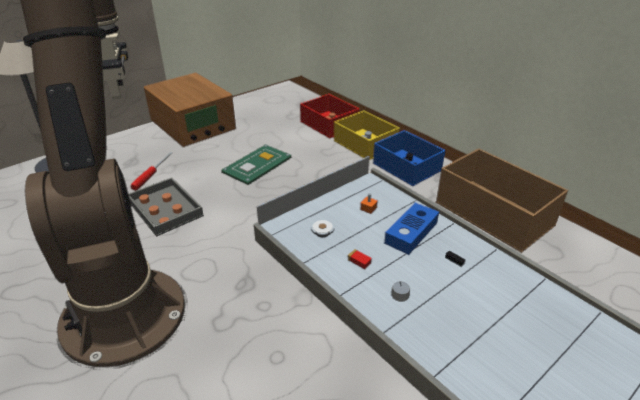

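The top view shows the jig at (174,201), with the yellow pad at (168,184) and the white pad at (177,217). On the shelf are the capacitor (348,165), front (406,158), ferrite (457,159), speaker (350,230), battery (405,229) and knob (460,229).

```bash
cat > h.py <<'E'
import cv2,numpy as np
from scipy.spatial.transform import Rotation as R
def K(g): return np.array([[g["fx"],0,g["cx"]],[0,g["fy"],g["cy"]],[0,0,1.]])
def campose(g,s=None):
    "camera->world R,t"
    if "mount" in g:
        M=np.eye(4);M[:3,:3]=R.from_rotvec(s["ee_rot"]).as_matrix();M[:3,3]=s["position"];M=M@np.array(g["mount"]);return M[:3,:3],M[:3,3]
    Rm=R.from_rotvec(np.ravel(g["rvec"])).as_matrix();return Rm.T,-Rm.T@np.ravel(g["tvec"])
def plane(g,uv,z,s=None):
    "pixels -> world points on plane z"
    Rc,t=campose(g,s);n=cv2.undistortPoints(np.float64(uv).reshape(-1,1,2),K(g),np.float64(g["dist_coeffs"])).reshape(-1,2)
    d=np.c_[n,np.ones(len(n))]@Rc.T
    return t+d*((z-t[2])/d[:,2])[:,None]
def cloud(g,s=None):
    "HxWx3 world points from depth"
    h,w=g["depth"].shape;v,u=np.mgrid[:h,:w];Rc,t=campose(g,s)
    n=cv2.undistortPoints(np.float64(np.c_[u.ravel(),v.ravel()]).reshape(-1,1,2),K(g),np.float64(g["dist_coeffs"])).reshape(-1,2)
    return ((np.c_[n,np.ones(len(n))]*g["depth"].reshape(-1,1))@Rc.T+t).reshape(h,w,3)
def rect(P):
    "min area rect of xy points: centre, long side, short side, long-axis angle deg in world"
    (c,(a,b),th)=cv2.minAreaRect((P[:,:2]*1000).astype(np.float32))
    if a<b:a,b,th=b,a,th+90
    return np.round(np.r_[c,a,b,(th+90)%180-90],1)
E
python3 - <<'E'
import pickle
from h import *
g=pickle.load(open("d0.pkl","rb"))["top"];P=cloud(g);hsv=cv2.cvtColor(g["img"],cv2.COLOR_RGB2HSV)
H,S,V=[hsv[...,i].astype(int) for i in range(3)]
box=lambda u0,u1,v0,v1:(np.add.outer(np.zeros(400),np.arange(640))>=u0)&(np.arange(640)[None]<=u1)&(np.arange(400)[:,None]>=v0)&(np.arange(400)[:,None]<=v1)
sh=P[...,2]
for n,m,z in [("ferrite",box(440,475,148,170)&(V<80),.054),("cap",box(335,362,150,180)&(S>150)&(H<25),.064),
 ("front",box(380,432,120,196)&(S>120)&(H>90)&(H<125),.074),("knob",box(446,475,216,242)&(V<150),.062),
 ("jig",box(135,212,150,250)&(H>50)&(H<95)&(S>60),.012),("yellow",box(155,182,172,195)&(H>15)&(H<35)&(S>150),.015),("white",box(160,192,204,230)&(S<40)&(V>170),.015),
 ("spk",box(335,365,216,245)&(V<120),.06),("bat",box(388,422,218,240)&(S>150),.057)]:
    v,u=np.nonzero(m);q=np.c_[u,v]
    print(n,len(q),"uv",q.mean(0).round(1),"depth z med/max",np.median(sh[m]).round(4),sh[m].max().round(4),"rect",rect(plane(g,q,z)))
print("shelf z",np.median(sh[180:210,320:370]))
g=pickle.load(open("d0.pkl","rb"))["side"];print(campose(g)[1])
E
```

```text
ferrite 102 uv [457.  158.5] depth z med/max 0.0559 0.0606 rect [ 606.  -346.8   43.1   12.8  -83.8]
cap 165 uv [348.1 165.8] depth z med/max 0.0655 0.9735 rect [592.  -94.5  31.2  31.   16.3]
front 1703 uv [405.6 158.6] depth z med/max 0.076 0.9735 rect [ 604.2 -223.3  141.1   70.5   13.9]
knob 299 uv [459.6 229.1] depth z med/max 0.0636 0.0682 rect [ 445.  -347.4   65.    39.5  -77.4]
jig 2867 uv [173.3 201.2] depth z med/max 0.0136 0.9735 rect [527.7 309.7 187.2 107.7  13.4]
yellow 189 uv [168.7 183.7] depth z med/max 0.0164 0.9735 rect [567.  320.1  38.5  26.4 -78. ]<stdin>:12: RuntimeWarning: Mean of empty slice.
  ret = um.true_divide(
  return _methods._mean(a, axis=axis, dtype=dtype,
  ret = ret.dtype.type(ret / rcount)
Traceback (most recent call last):
ValueError: zero-size array to reduction operation maximum which has no identity
```

```bash
python3 - <<'E'
from h import *
from cell import arm
s=arm.observe();M=R.from_rotvec(s["ee_rot"]).as_matrix();print(M.round(3),"y yaw",np.degrees(np.arctan2(M[1,1],M[0,1])))
g=arm.get_image("wrist");print(np.round(g["mount"],3),g["fx"])
cv2.imwrite("pics/w0.png",g["img"][:,:,::-1])
E
```

```text
[[-0.913  0.408 -0.   ]
 [ 0.408  0.913 -0.001]
 [-0.    -0.001 -1.   ]] y yaw 65.88971190546587
[[-0.001 -0.962 -0.271  0.073]
 [ 1.    -0.001  0.     0.001]
 [-0.    -0.271  0.962 -0.158]
 [ 0.     0.     0.     1.   ]] 309.8928300194343
```

View pics/w0.png

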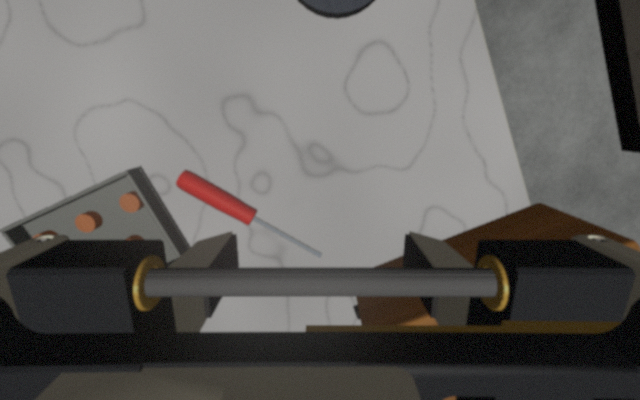

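The wrist view shows the fingers at rows ~240–330, and an object below the TCP will appear just above them. I'm moving over the ferrite.

Call:
{"fn": "jog_arm", "kwargs": {
  "rows": [
    [[35,-91.7,2.4],[0,0,-59.7],1],
    [[35,-91.7,2.4],[0,0,-59.7],1],
    [[35,-91.7,2.4],[0,0,-59.7],1],
    [[35,-91.7,2.4],[0,0,-59.7],1],
    [[35,-91.7,2.4],[0,0,-59.7],1],
    [[35,-91.7,2.4],[0,0,-59.7],1],
    [[35,-91.7,2.4],[0,0,-59.7],1],
    [[35,-91.7,2.4],[0,0,-59.7],1]
  ]
}}

```text
clock: 1.15
position: [0.4339, 0.1016, 0.2392]
ee_rot: [2.098, 2.338, 0.001]
force: [1.9, 0.9, 0.1]
width: 0.997
gripper_force: 0.0
```

Call:
{"fn": "jog_arm", "kwargs": {
  "rows": [
    [[17.2,-44.9,1],[0,0,0],1],
    [[17.2,-44.9,1],[0,0,0],1],
    [[17.2,-44.9,1],[0,0,0],1],
    [[17.2,-44.9,1],[0,0,0],1],
    [[17.2,-44.9,1],[0,0,0],1],
    [[17.2,-44.9,1],[0,0,0],1],
    [[17.2,-44.9,1],[0,0,0],1],
    [[17.2,-44.9,1],[0,0,0],1]
  ]
}}

```text
clock: 2.15
position: [0.6056, -0.3484, 0.2483]
ee_rot: [-2.1, -2.336, 0.002]
force: [0.8, 0.3, 0.9]
width: 0.995
gripper_force: 0.0
```

```bash
cat > look.py <<'E'
import sys,pickle
from h import *
from cell import arm
s=arm.observe();g=arm.get_image("wrist");pickle.dump((s,g),open(f"{sys.argv[1]}.pkl","wb"))
cv2.imwrite(f"pics/{sys.argv[1]}.png",g["img"][:,:,::-1])
M=R.from_rotvec(s["ee_rot"]).as_matrix();print(s["clock"],s["position"].round(4),"zaxis",M[:,2].round(4),"y yaw",np.degrees(np.arctan2(M[1,1],M[0,1])).round(2))
E
python3 look.py w1; python3 - <<'E'
import pickle
from h import *
s,g=pickle.load(open("w1.pkl","rb"));hsv=cv2.cvtColor(g["img"],cv2.COLOR_RGB2HSV)
P=cloud(g,s);m=((hsv[...,2]<70)&(P[...,2]>.045)&(P[...,2]<.065)).astype(np.uint8)
n,l,st,c=cv2.connectedComponentsWithStats(m)
for i in range(1,n):
    if st[i,4]>150: v,u=np.nonzero(l==i);print(c[i],st[i,4],np.median(P[...,2][l==i]),rect(plane(g,np.c_[u,v],.054,s)),rect(P[l==i]))
E
```

```text
2.15 [ 0.6056 -0.3484  0.2483] zaxis [-9.e-04 -6.e-04 -1.e+00] y yaw 6.1
[ 90.03531073 114.33757062] 708 0.04728458471321262 [ 350.2 -322.9  255.4    4.7   89.9] [ 345.4 -324.   260.8    3.8  -89.9]
[497.57342084 119.67104184] 2438 0.055492504598066233 [ 790.7 -278.8  262.2   13.8  -89.7] [ 790.4 -278.8  256.     3.8   90. ]
[604.84602076  14.71626298] 578 0.055199845364376915 [ 868.3 -153.8   72.2    8.2   -0. ] [ 868.8 -154.1   86.4    2.5   -0.9]
[425.75757576 116.5030303 ] 165 0.04771377593489301 [ 712.6 -275.5  123.1    2.2   89.8] [ 714.8 -275.6  126.1    1.9   89.8]
[619.60586319 181.42779587] 1842 0.05426786907266912 [ 946.  -310.5  145.3   22.6  -89.6] [ 944.8 -309.7  145.5    4.9  -89.9]
```

View pics/w1.png

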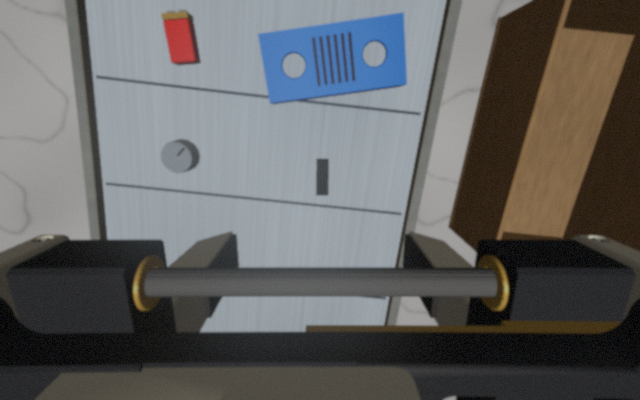

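The wrist view shows the ferrite at (322,176), upright in the image and centred between the fingers. The knob is at (179,156) and the front at (334,58).

```bash
cat > seg.py <<'E'
from h import *
def seg(g,s,box,f,z,name):
    hsv=cv2.cvtColor(g["img"],cv2.COLOR_RGB2HSV).astype(int);u0,u1,v0,v1=box
    m=np.zeros(hsv.shape[:2],np.uint8);m[v0:v1,u0:u1]=f(hsv[...,0],hsv[...,1],hsv[...,2])[v0:v1,u0:u1]
    n,l,st,c=cv2.connectedComponentsWithStats(m);i=1+st[1:,4].argmax();v,u=np.nonzero(l==i)
    P=cloud(g,s)[l==i];print(name,c[i].round(1),st[i,4],"z",np.percentile(P[:,2],[10,50,90]).round(4),"plane",rect(plane(g,np.c_[u,v],z,s)))
E
python3 - <<'E'
import pickle
from seg import *
s,g=pickle.load(open("w1.pkl","rb"))
print(cv2.cvtColor(g["img"],cv2.COLOR_RGB2HSV)[[176,165,190,156,200],[322,322,322,185,270]])
seg(g,s,(300,345,150,205),lambda h,s,v:v<110,.054,"ferrite")
seg(g,s,(155,205,130,180),lambda h,s,v:v<150,.06,"knob")
seg(g,s,(250,415,5,110),lambda h,s,v:(s>120)&(h>90)&(h<125),.074,"front")
E
```

```text
[[105  20  75]
 [103  24  74]
 [105  15  70]
 [103  25 142]
 [101  30 121]]
ferrite [322.  176.5] 392 z [0.0528 0.0539 0.0549] plane [ 607.2 -345.6   41.1   11.7  -83.9]
knob [180.5 155.4] 1039 z [0.0473 0.0617 0.0629] plane [ 448.1 -337.5   43.    36.    28.1]
front [334.8  58.1] 8252 z [0.0727 0.0738 0.0748] plane [ 605.6 -224.3  138.5   64.1   13.6]
```

Call:
{"fn": "jog_arm", "kwargs": {
  "rows": [
    [[0.15,0.25,-6],[0,0,0],0.6],
    [[0.15,0.25,-12],[0,0,0],0.6],
    [[0.15,0.25,-17],[0,0,0],0.6],
    [[0.15,0.25,-19.5],[0,0,0],0.6],
    [[0.15,0.25,-20.4],[0,0,0],0.6],
    [[0.15,0.25,-20.4],[0,0,0],0.6]
  ]
}}

```text
clock: 2.95
position: [0.6071, -0.3431, 0.0451]
ee_rot: [-2.098, -2.338, 0.0]
force: [-0.6, -0.5, 0.7]
width: 0.598
gripper_force: 0.0
```

Call:
{"fn": "jog_arm", "kwargs": {
  "rows": [
    [[0,0,0],[0,0,0],0],
    [[0,0,0],[0,0,0],0],
    [[0,0,0],[0,0,0],0],
    [[0,0,0],[0,0,0],0],
    [[0,0,0],[0,0,0],0]
  ],
  "newtons": 20
}}

```text
clock: 3.58
position: [0.6071, -0.343, 0.0451]
ee_rot: [2.098, 2.338, 0.0]
force: [-0.7, 0.3, 0.8]
width: 0.15
gripper_force: 20.0
```

Call:
{"fn": "jog_arm", "kwargs": {
  "rows": [
    [[0,0,4],[0,0,0],0],
    [[0,0,10],[0,0,0],0],
    [[-0.5,5,14],[0,0,0],0],
    [[-0.8,10,17],[0,0,0],0],
    [[-1,16,19],[0,0,0],0],
    [[-1.5,22,20.5],[0,0,3],0],
    [[-1.8,28,20.5],[0,0,7.6],0],
    [[-2,34,20.5],[0,0,7.6],0]
  ]
}}

```text
clock: 4.58
position: [0.5867, -0.0011, 0.2504]
ee_rot: [1.937, 2.473, 0.001]
force: [1.2, 0.3, -0.7]
width: 0.151
gripper_force: 20.0
```

Call:
{"fn": "jog_arm", "kwargs": {
  "rows": [
    [[-0.5,6,0],[0,0,0],0],
    [[-1,12,0],[0,0,0],0],
    [[-1.5,18,0],[0,0,0],0],
    [[-1.8,24,0],[0,0,0],0],
    [[-2,29,0],[0,0,0],0],
    [[-2,32.4,0],[0,0,0],0],
    [[-2,32.4,0],[0,0,0],0],
    [[-2,32.4,0],[0,0,0],0]
  ]
}}

```text
clock: 5.58
position: [0.5673, 0.3199, 0.2498]
ee_rot: [1.939, 2.471, -0.001]
force: [0.7, -0.1, -1.3]
width: 0.15
gripper_force: 20.0
```

```bash
python3 look.py w2
```

```text
5.575 [0.5673 0.3199 0.2498] zaxis [ 0.    -0.001 -1.   ] y yaw 13.74
```

View pics/w2.png

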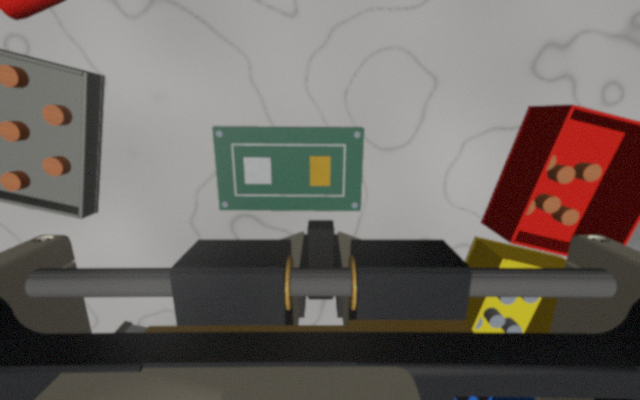

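The wrist view shows the jig with the yellow pad at (320,171) and the white pad at (258,171). The bar's tip is visible in the fingers at (320,228).

```bash
python3 - <<'E'
import pickle
from seg import *
s,g=pickle.load(open("w2.pkl","rb"))
seg(g,s,(205,375,115,220),lambda h,s,v:(h>50)&(h<95)&(s>60),.012,"jig")
seg(g,s,(300,340,150,190),lambda h,s,v:(h>15)&(h<35)&(s>120),.015,"yellow")
seg(g,s,(240,275,152,190),lambda h,s,v:(s<45)&(v>150),.015,"white")
seg(g,s,(228,355,140,202),lambda h,s,v:(s<60)&(v>130),.012,"outline")
Rm=R.from_rotvec(s["ee_rot"]).as_matrix();T=(cloud(g,s)-s["position"])@Rm
for v in range(214,262,3): print(v,g["img"][v,320],(T[v,320]*1000).round(1))
for v in (225,235,245): print(v,[(u,g["img"][v,u].mean().round()) for u in range(296,346,4)])
E
```

```text
jig [290.2 166. ] 5251 z [0.0108 0.0118 0.0129] plane [527.7 313.  185.9 105.5  13.7]
yellow [319.5 170.5] 596 z [0.0138 0.0148 0.0159] plane [565.9 321.9  37.6  24.6 -76.3]
white [257. 170.] 626 z [0.0138 0.0148 0.0157] plane [488.2 303.7  32.4  31.1  13.7]
outline [256.9 170. ] 720 z [0.0136 0.0148 0.0157] plane [487.6 302.9  34.7  33.9  13.7]
214 [162 162 159] [-6.120e+01 -2.000e-01  2.508e+02]
217 [158 158 157] [-6.530e+01 -2.000e-01  2.498e+02]
220 [101 102 100] [16.4  0.   5.4]
223 [44 44 38] [17.1  0.  -1.3]
226 [43 42 43] [16.8  0.  -5.1]
229 [46 45 41] [16.6  0.1 -8.9]
232 [51 51 50] [14.9  0.  -8.8]
235 [48 49 49] [12.9  0.  -7.9]
238 [48 48 47] [11.3  0.  -8.1]
241 [50 51 47] [ 10.5   0.  -10.2]
244 [46 41 43] [ 7.8  0.  -7.8]
247 [45 47 42] [ 6.7  0.  -9.1]
250 [50 49 46] [ 5.   0.  -9.1]
253 [50 48 47] [ 2.7  0.  -7.9]
256 [47 44 41] [ 1.3  0.  -8.7]
259 [42 41 42] [-0.1  0.  -9.3]
225 [(296, np.float64(157.0)), (300, np.float64(156.0)), (304, np.float64(158.0)), (308, np.float64(87.0)), (312, np.float64(38.0)), (316, np.float64(40.0)), (320, np.float64(40.0)), (324, np.float64(41.0)), (328, np.float64(42.0)), (332, np.float64(62.0)), (336, np.float64(159.0)), (340, np.float64(160.0)), (344, np.float64(162.0))]
235 [(296, np.float64(84.0)), (300, np.float64(82.0)), (304, np.float64(58.0)), (308, np.float64(46.0)), (312, np.float64(50.0)), (316, np.float64(42.0)), (320, np.float64(49.0)), (324, np.float64(51.0)), (328, np.float64(48.0)), (332, np.float64(46.0)), (336, np.float64(64.0)), (340, np.float64(84.0)), (344, np.float64(85.0))]
245 [(296, np.float64(84.0)), (300, np.float64(83.0)), (304, np.float64(38.0)), (308, np.float64(46.0)), (312, np.float64(49.0)), (316, np.float64(49.0)), (320, np.float64(51.0)), (324, np.float64(48.0)), (328, np.float64(48.0)), (332, np.float64(45.0)), (336, np.float64(36.0)), (340, np.float64(80.0)), (344, np.float64(81.0))]
```

Call:
{"fn": "jog_arm", "kwargs": {
  "rows": [
    [[-0.2,0.55,-6],[0,0,0],0],
    [[-0.2,0.55,-12],[0,0,0],0],
    [[-0.2,0.55,-18],[0,0,0],0],
    [[-0.2,0.55,-21],[0,0,0],0],
    [[-0.2,0.55,-22.3],[0,0,0],0],
    [[-0.2,0.55,-22.8],[0,0,0],0],
    [[-0.2,0.55,-22.9],[0,0,0],0],
    [[-0.2,0.55,-22.9],[0,0,0],0]
  ]
}}

```text
clock: 6.62
position: [0.5659, 0.3269, 0.0222]
ee_rot: [1.938, 2.471, 0.003]
force: [-0.2, 0.1, 0.2]
width: 0.148
gripper_force: 20.0
```

Call:
{"fn": "jog_arm", "kwargs": {
  "rows": [
    [[0,-0.1,-0.1],[0,0,0],0],
    [[0,-0.1,-0.2],[0,0,0],0],
    [[0,-0.1,-0.2],[0,0,0],0]
  ]
}}

```text
clock: 7.0
position: [0.5654, 0.3256, 0.0201]
ee_rot: [1.939, 2.472, 0.002]
force: [-2.8, -1.3, 7.9]
width: 0.148
gripper_force: 20.0
```

Contact shows at 8 N, so I'm releasing and rising.

Call:
{"fn": "jog_arm", "kwargs": {
  "rows": [
    [[0,0,0],[0,0,0],0.35],
    [[0,0,0],[0,0,0],0.35],
    [[0,0,0],[0,0,0],0.35],
    [[0,0,3],[0,0,0],0.35],
    [[0,0,9],[0,0,0],0.5],
    [[0,0,15],[0,0,0],1],
    [[0,0,20],[0,0,0],1],
    [[0,0,20],[0,0,0],1]
  ]
}}

```text
clock: 8.0
position: [0.5674, 0.3262, 0.2235]
ee_rot: [1.937, 2.47, 0.012]
force: [0.4, 0.3, -0.4]
width: 0.74
gripper_force: 0.0
```

```bash
python3 look.py w3; python3 - <<'E'
import pickle
from seg import *
s,g=pickle.load(open("w3.pkl","rb"))
y=lambda h,s,v:(h>15)&(h<35)&(s>120)
seg(g,s,(205,390,95,235),lambda h,s,v:(h>50)&(h<95)&(s>60),.012,"jig")
seg(g,s,(280,360,130,235),lambda h,s,v:y(h,s,v)|(v<80),.015,"yellow+bar")
seg(g,s,(280,360,130,235),lambda h,s,v:(v<80),.029,"bar")
seg(g,s,(228,285,140,210),lambda h,s,v:(s<45)&(v>150),.015,"white")
cv2.imwrite("pics/w3c.png",cv2.resize(g["img"][110:240,200:400,::-1],None,fx=3,fy=3))
E
```

```text
8.0 [0.5674 0.3262 0.2235] zaxis [ 0.0065  0.0043 -1.    ] y yaw 13.77
jig [285.  174.9] 5959 z [0.0108 0.0118 0.0128] plane [527.4 313.5 185.8 105.8  13.3]
yellow+bar [317.2 181. ] 685 z [0.0142 0.028  0.0297] plane [566.6 320.1  45.6  24.4 -76.3]
bar [317.4 181.6] 373 z [0.0275 0.0288 0.0298] plane [566.5 323.2  43.9  13.  -76.4]
white [250.3 179.7] 706 z [0.0139 0.0149 0.0159] plane [488.2 303.2  32.   31.9  13.7]
```

View pics/w3c.png

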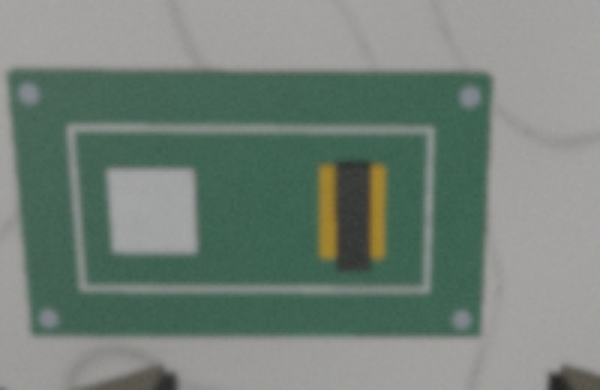

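The crop shows the bar centred and aligned on the yellow pad. The capacitor is next.

Call:
{"fn": "jog_arm", "kwargs": {
  "rows": [
    [[0.4,-6,1.5],[0,0,2.5],1],
    [[0.8,-12,2.6],[0,0,2.5],1],
    [[1.2,-18,2.6],[0,0,2.5],1],
    [[1.6,-24,2.6],[0,0,2.5],1],
    [[2,-30,2.6],[0,0,2.5],1],
    [[2.2,-36,2.6],[0,0,2.5],1],
    [[2.4,-42,2.6],[0,0,2.5],1],
    [[2.4,-42,2.6],[0,0,2.5],1]
  ]
}}

```text
clock: 9.05
position: [0.5873, -0.1011, 0.2438]
ee_rot: [1.896, 2.505, -0.006]
force: [0.0, 0.3, -0.3]
width: 1.001
gripper_force: 0.0
```

```bash
python3 look.py w4; python3 - <<'E'
import pickle
from seg import *
s,g=pickle.load(open("w4.pkl","rb"))
seg(g,s,(240,400,100,240),lambda h,s,v:(h<22)&(s>150),.064,"cap")
seg(g,s,(240,400,100,240),lambda h,s,v:(h<22)&(s>150)&(v>150),.064,"cap bright")
T=cloud(g,s);m=(T[...,2]>.075)&(T[...,2]<.09)&(abs(T[...,0]-.592)<.03)&(abs(T[...,1]+.0945)<.03);print("shaft",m.sum(),T[m].mean(0) if m.any() else "")
cv2.imwrite("pics/w4c.png",cv2.resize(g["img"][90:250,220:420,::-1],None,fx=3,fy=3))
E
```

```text
9.05 [ 0.5873 -0.1011  0.2438] zaxis [-0.0021 -0.0029 -1.    ] y yaw 15.75
cap [330.4 176.7] 283 z [0.0629 0.0638 0.0647] plane [593.2 -92.1  28.2  27.3 -71.3]
cap bright [330.4 176.7] 283 z [0.0629 0.0638 0.0647] plane [593.2 -92.1  28.2  27.3 -71.3]
shaft 58 [ 0.59329383 -0.09276691  0.08403682]
```

View pics/w4c.png

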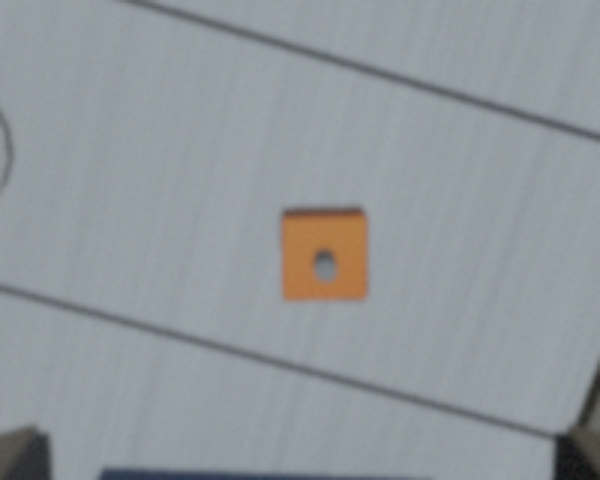

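The crop shows the capacitor upright, nearly square to the fingers, with its shaft at crop (325,265). I'm descending part-way.

Call:
{"fn": "jog_arm", "kwargs": {
  "rows": [
    [[0.4,0.2,-5],[0,0,1],1],
    [[0.4,0.2,-10],[0,0,1],1],
    [[0.4,0.2,-14],[0,0,1],1],
    [[0.4,0.2,-14],[0,0,1],1],
    [[0.4,0.2,-14],[0,0,1],1]
  ]
}}

```text
clock: 9.72
position: [0.5937, -0.0919, 0.1058]
ee_rot: [1.861, 2.531, 0.001]
force: [-0.3, -0.2, 0.0]
width: 0.999
gripper_force: 0.0
```

Call:
{"fn": "jog_arm", "kwargs": {
  "rows": [
    [[-0.05,-0.05,-3],[0,0,0],1],
    [[-0.05,-0.05,-5.5],[0,0,0],1],
    [[-0.05,-0.05,-6.1],[0,0,0],1],
    [[-0.05,-0.05,-6.1],[0,0,0],0],
    [[-0.05,-0.05,-6.1],[0,0,0],0],
    [[-0.05,-0.05,-6.1],[0,0,0],0],
    [[-0.05,-0.05,-6.1],[0,0,0],0],
    [[-0.05,-0.05,-6.1],[0,0,0],0]
  ],
  "newtons": 20
}}

```text
clock: 10.72
position: [0.5926, -0.093, 0.0441]
ee_rot: [1.862, 2.53, 0.0]
force: [-0.3, 0.6, 0.4]
width: 0.505
gripper_force: 0.0
```

Call:
{"fn": "jog_arm", "kwargs": {
  "rows": [
    [[0,0,0],[0,0,0],0],
    [[0,0,0],[0,0,0],0],
    [[0,0,0],[0,0,0],0]
  ]
}}

```text
clock: 11.1
position: [0.5926, -0.093, 0.0439]
ee_rot: [-1.862, -2.53, 0.0]
force: [0.5, 0.2, 0.0]
width: 0.347
gripper_force: 20.0
```

Call:
{"fn": "jog_arm", "kwargs": {
  "rows": [
    [[0,0,4],[0,0,0],0],
    [[-1,3,9],[0,0,0],0],
    [[-2.5,9,13],[0,0,-1],0],
    [[-4,15,15],[0,0,-3.6],0],
    [[-6,21,15],[0,0,-3.6],0],
    [[-7.5,27,15],[0,0,-3.6],0],
    [[-9,33,15],[0,0,-3.6],0],
    [[-10.4,38,15],[0,0,-3.6],0]
  ]
}}

```text
clock: 12.1
position: [0.4882, 0.2875, 0.1942]
ee_rot: [1.941, 2.47, 0.001]
force: [0.4, 0.9, -0.6]
width: 0.344
gripper_force: 20.0
```

Call:
{"fn": "jog_arm", "kwargs": {
  "rows": [
    [[0,1.7,0],[0,0,0],0],
    [[0,1.7,-3],[0,0,0],0],
    [[0,1.7,-8],[0,0,0],0],
    [[0,1.7,-12],[0,0,0],0],
    [[0,1.7,-14],[0,0,0],0],
    [[0,1.7,-15],[0,0,0],0],
    [[0,1.7,-15],[0,0,0],0]
  ]
}}

```text
clock: 12.98
position: [0.4892, 0.302, 0.0439]
ee_rot: [1.942, 2.469, -0.001]
force: [-0.3, 0.2, -0.5]
width: 0.348
gripper_force: 20.0
```

Call:
{"fn": "jog_arm", "kwargs": {
  "rows": [
    [[-0.08,0.15,-1],[0,0,0],0],
    [[-0.08,0.15,-2],[0,0,0],0],
    [[-0.08,0.15,-2.4],[0,0,0],0],
    [[-0.08,0.15,-2.5],[0,0,0],0],
    [[-0.08,0.15,-2.5],[0,0,0],0],
    [[-0.08,0.15,-2.5],[0,0,0],0]
  ]
}}

```text
clock: 13.72
position: [0.4883, 0.3041, 0.0191]
ee_rot: [1.941, 2.47, 0.001]
force: [0.3, -0.2, -1.1]
width: 0.349
gripper_force: 20.0
```

Call:
{"fn": "jog_arm", "kwargs": {
  "rows": [
    [[0,-0.05,-0.05],[0,0,0],0],
    [[0,-0.05,-0.1],[0,0,0],0],
    [[0,-0.05,-0.1],[0,0,0],0]
  ]
}}

```text
clock: 14.1
position: [0.4884, 0.304, 0.0189]
ee_rot: [-1.941, -2.47, -0.002]
force: [-2.7, -0.1, 10.6]
width: 0.351
gripper_force: 20.0
```

Call:
{"fn": "jog_arm", "kwargs": {
  "rows": [
    [[0,-0.05,0],[0,0,0],0.6],
    [[0,-0.05,0],[0,0,0],0.6],
    [[0,-0.05,0],[0,0,0],0.6],
    [[0,-0.05,3],[0,0,0],0.6],
    [[0,-0.05,8],[0,0,0],0.6],
    [[0,-0.05,14],[0,0,0],1],
    [[0,-0.05,20],[0,0,0],1],
    [[0,-0.05,20],[0,0,0],1]
  ]
}}

```text
clock: 15.1
position: [0.4907, 0.3042, 0.2227]
ee_rot: [1.94, 2.469, 0.013]
force: [0.3, 0.3, -0.6]
width: 0.877
gripper_force: 0.0
```

```bash
python3 look.py w5; python3 - <<'E'
import pickle
from seg import *
s,g=pickle.load(open("w5.pkl","rb"))
seg(g,s,(240,420,100,235),lambda h,s,v:(h<22)&(s>150),.039,"cap")
seg(g,s,(350,450,130,235),lambda h,s,v:(v<80),.029,"bar")
T=cloud(g,s);m=(T[...,2]>.05)&(T[...,2]<.066)&(abs(T[...,0]-.489)<.02)&(abs(T[...,1]-.304)<.02);print("shaft",m.sum(),T[m].mean(0) if m.any() else "")
cv2.imwrite("pics/w5c.png",cv2.resize(g["img"][100:250,240:440,::-1],None,fx=3,fy=3))
E
```

```text
15.1 [0.4907 0.3042 0.2227] zaxis [ 0.0066  0.0054 -1.    ] y yaw 13.67
cap [317. 180.] 661 z [0.0377 0.0388 0.0398] plane [488.4 304.7  31.   29.6 -76.5]
bar [384.8 179.2] 482 z [0.0222 0.0287 0.0297] plane [565.  322.6  44.8  16.6 -76.5]
shaft 56 [0.48867117 0.30413231 0.05904656]
```

View pics/w5c.png

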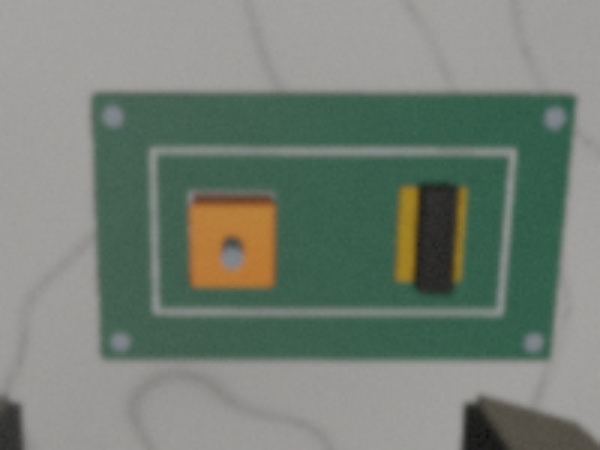

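The capacitor stands on the white pad and the bar is still fine. The radio front is next, with the tool turned by −90°.

Call:
{"fn": "jog_arm", "kwargs": {
  "rows": [
    [[1.3,-6,3],[0,0,-10],1],
    [[2.6,-12,3.5],[0,0,-20],1],
    [[3.9,-18,3.5],[0,0,-30],1],
    [[5.2,-24,3.5],[0,0,-40],1],
    [[6.5,-30,3.5],[0,0,-50],1],
    [[7.8,-36,3.5],[0,0,-60],1],
    [[9.1,-42,3.5],[0,0,-70],1],
    [[10.4,-48,3.5],[0,0,-80],1]
  ]
}}

```text
clock: 16.15
position: [0.5918, -0.1782, 0.2513]
ee_rot: [-3.075, -0.636, 0.003]
force: [0.3, 0.0, 1.3]
width: 1.001
gripper_force: 0.0
```

Call:
{"fn": "jog_arm", "kwargs": {
  "rows": [
    [[1.2,-4.8,0],[0,0,-10],1],
    [[1.2,-4.8,0],[0,0,-10],1],
    [[1.2,-4.8,0],[0,0,-10],1]
  ]
}}

```text
clock: 16.52
position: [0.6036, -0.2244, 0.2513]
ee_rot: [-3.118, -0.375, 0.004]
force: [1.1, 0.4, 0.3]
width: 1.003
gripper_force: 0.0
```

```bash
python3 look.py w6; python3 - <<'E'
import pickle
from seg import *
s,g=pickle.load(open("w6.pkl","rb"))
print(s["joints"].round(2))
seg(g,s,(180,500,50,235),lambda h,s,v:(s>120)&(h>90)&(h<125),.074,"front")
P=cloud(g,s);hsv=cv2.cvtColor(g["img"],cv2.COLOR_RGB2HSV);m=(hsv[...,1]>120)&(hsv[...,0]>90)&(hsv[...,0]<125)&(P[...,2]>.07)&(P[...,2]<.078)&(np.arange(400)[:,None]<235)
print(rect(P[m]))
cv2.imwrite("pics/w6.png",g["img"][:,:,::-1])
E
```

```text
16.525 [ 0.6036 -0.2244  0.2513] zaxis [-2.5e-03  8.0e-04 -1.0e+00] y yaw -76.28
[-0.33  0.6   1.01  1.54 -0.52  1.29 -0.59]
front [321.2 173.2] 5744 z [0.0729 0.0739 0.0748] plane [ 607.6 -223.1  133.1   62.5   13.6]
[ 607.3 -223.1  133.7   62.5   13.6]
```

View pics/w6.png

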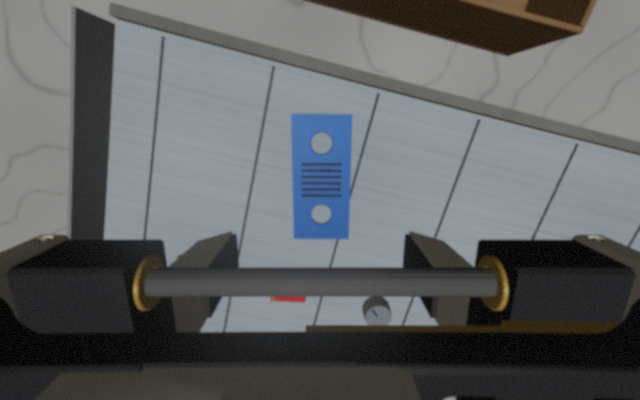

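The front appears at (321,176), square between the fingers, so I'm descending onto it.

Call:
{"fn": "jog_arm", "kwargs": {
  "rows": [
    [[0.15,0,-6],[0,0,0],1],
    [[0.15,0,-11],[0,0,0],1],
    [[0.15,0,-14],[0,0,0],1],
    [[0.15,0,-17],[0,0,0],1],
    [[0.15,0,-19.5],[0,0,0],1],
    [[0.15,0,-20.5],[0,0,0],1],
    [[0.15,0,-20.5],[0,0,0],1]
  ]
}}

```text
clock: 17.45
position: [0.6056, -0.2237, 0.0478]
ee_rot: [-3.118, -0.377, 0.001]
force: [0.4, -0.4, -0.6]
width: 1.0
gripper_force: 0.0
```

Call:
{"fn": "jog_arm", "kwargs": {
  "rows": [
    [[0,0,0],[0,0,0],0.5],
    [[0,0,0],[0,0,0],0.5],
    [[0,0,0],[0,0,0],0.5],
    [[0,0,0],[0,0,0],0.5],
    [[0,0,0],[0,0,0],0.5]
  ],
  "newtons": 20
}}

```text
clock: 18.08
position: [0.6059, -0.225, 0.0484]
ee_rot: [3.119, 0.374, 0.001]
force: [-0.3, 1.1, 5.5]
width: 0.697
gripper_force: 20.0
```

Call:
{"fn": "jog_arm", "kwargs": {
  "rows": [
    [[0,0,2],[0,0,0],0.5],
    [[0,0,6],[0,0,0],0.5],
    [[0,1,11],[0,0,0],0.5],
    [[-0.8,5,15],[0,0,0],0.5],
    [[-1.6,10,18],[0,0,0],0.5],
    [[-2.4,15,20],[0,0,0],0.5],
    [[-3.2,20,20],[0,0,0],0.5],
    [[-4,25,20],[0,0,0],0.5]
  ],
  "newtons": 25
}}

```text
clock: 19.08
position: [0.5652, 0.0264, 0.2492]
ee_rot: [-3.119, -0.373, -0.002]
force: [0.3, -1.0, -1.1]
width: 0.696
gripper_force: 25.0
```

Call:
{"fn": "jog_arm", "kwargs": {
  "rows": [
    [[-0.7,5,0],[0,0,0],0.5],
    [[-1.4,10,0],[0,0,0],0.5],
    [[-2.1,15,0],[0,0,0],0.5],
    [[-2.8,20,0],[0,0,0],0.5],
    [[-3.5,25,0],[0,0,0],0.5],
    [[-3.8,28.8,0],[0,0,0],0.5],
    [[-3.8,28.8,0],[0,0,0],0.5],
    [[-3.8,28.8,0],[0,0,0],0.5]
  ]
}}

```text
clock: 20.08
position: [0.5278, 0.312, 0.2486]
ee_rot: [3.119, 0.373, 0.001]
force: [0.1, -1.0, -1.6]
width: 0.696
gripper_force: 25.0
```

```bash
python3 look.py w7; python3 - <<'E'
import pickle
from seg import *
s,g=pickle.load(open("w7.pkl","rb"))
print(s["joints"].round(2))
Rm=R.from_rotvec(s["ee_rot"]).as_matrix();T=(cloud(g,s)-s["position"])@Rm*1000
hsv=cv2.cvtColor(g["img"],cv2.COLOR_RGB2HSV);m=(hsv[...,1]>110)&(hsv[...,0]>95)&(hsv[...,0]<125)&(T[...,2]<0)&(T[...,2]>-40)
Q=T[m];print(len(Q),"face z",np.percentile(Q[:,2],[5,50,95]),"xmax",np.percentile(Q[:,0],[98,99.5,100]),"y",np.percentile(Q[:,1],[.5,99.5]))
for x in (40,50,60): 
    q=Q[abs(Q[:,0]-x)<3];print(x,np.percentile(q[:,1],[1,99]) if len(q) else "")
E
```

```text
20.075 [0.5278 0.312  0.2486] zaxis [ 5.e-04 -6.e-04 -1.e+00] y yaw -76.37
[-1.31  0.59  1.11  1.63 -0.55  1.27 -1.42]
21845 face z [-26.33284801 -25.31996503 -24.26098601] xmax [68.89233312 69.62305737 70.08260982] y [-32.31590074  30.75607328]
40 [-32.05146185  30.43330472]
50 [-31.78123831  30.39151368]
60 [-31.58369763  30.28066095]
```

View pics/w7.png

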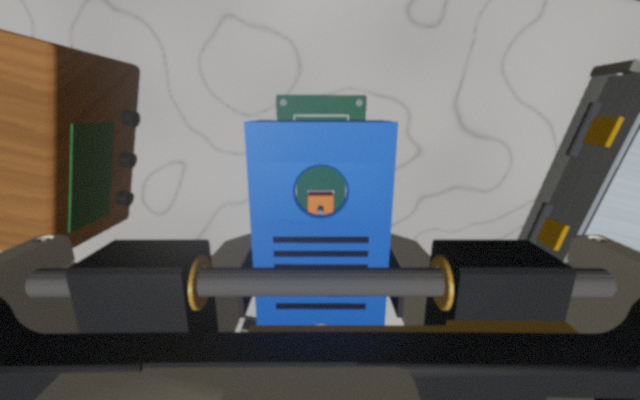

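The view shows the front held square. The jig's far end is at rows 95–120, columns 277–366, and the capacitor is visible through the hole at (320,200). I'm checking the lateral offset with this independent view.

```bash
python3 - <<'E'
import pickle
from seg import *
s,g=pickle.load(open("w7.pkl","rb"))
Rm=R.from_rotvec(s["ee_rot"]).as_matrix();p=s["position"]
hsv=cv2.cvtColor(g["img"],cv2.COLOR_RGB2HSV).astype(int)
gm=(hsv[...,0]>50)&(hsv[...,0]<95)&(hsv[...,1]>60)
for v in (100,104,108,112,116):
    u=np.nonzero(gm[v,250:400])[0]+250; q=plane(g,[[u.min()-.5,v],[u.max()+.5,v]],.012,s);t=(q-p)@Rm*1000
    print(v,u.min(),u.max(),t[:,1].round(1),t[:,1].mean().round(2),t[0,0].round(1))
v,u=np.nonzero(gm[90:122,250:400]);q=(plane(g,np.c_[u+250,v+90],.012,s)-p)@Rm*1000;print("far edge x",np.percentile(q[:,0],[99,99.8,100]))
W=g["img"].astype(int).min(2)
for v in (117,118,119,120): print(v,[int(x) for x in W[v,288:300]],[int(x) for x in W[v,340:358]])
E
```

```text
100 277 364 [-53.9  52.5] -0.72 88.1
104 277 364 [-54.1  52.7] -0.73 83.5
108 278 364 [-53.1  52.9] -0.12 78.8
112 278 364 [-53.3  53. ] -0.12 74.2
116 278 364 [-53.5  53.2] -0.12 69.5
far edge x [92.66673725 92.66829694 92.66837844]
117 [71, 76, 74, 78, 93, 122, 139, 124, 103, 98, 97, 100] [97, 99, 100, 99, 96, 100, 115, 138, 142, 110, 72, 68, 67, 64, 66, 66, 64, 64]
118 [69, 71, 71, 74, 91, 118, 134, 116, 84, 71, 72, 76] [71, 72, 73, 71, 68, 76, 101, 127, 134, 108, 71, 65, 64, 64, 65, 63, 65, 65]
119 [67, 66, 62, 71, 81, 106, 118, 103, 79, 65, 62, 65] [62, 58, 55, 60, 58, 67, 85, 112, 122, 96, 63, 62, 54, 55, 59, 56, 51, 57]
120 [61, 54, 61, 61, 71, 88, 96, 86, 69, 57, 59, 59] [54, 52, 55, 51, 57, 54, 73, 92, 94, 77, 58, 49, 54, 53, 51, 47, 52, 50]
```

The front is aligned with the jig to under 1 mm, so I'm lowering it.

Call:
{"fn": "jog_arm", "kwargs": {
  "rows": [
    [[0,0,-6],[0,0,0],0.5],
    [[0,0,-12],[0,0,0],0.5],
    [[0,0,-15],[0,0,0],0.5],
    [[0,0,-16],[0,0,0],0.5],
    [[0,0,-16],[0,0,0],0.5],
    [[0,0,-16],[0,0,0],0.5]
  ]
}}

```text
clock: 20.88
position: [0.5288, 0.3131, 0.0897]
ee_rot: [-3.118, -0.373, -0.004]
force: [0.6, -0.2, -1.8]
width: 0.696
gripper_force: 25.0
```

```bash
python3 look.py w8; python3 - <<'E'
import pickle,cv2
s,g=pickle.load(open("w8.pkl","rb"))
a=g["img"][80:240,200:440,::-1]
from cell import arm
t=arm.get_image("side");b=t["img"][120:200,200:320,::-1]
cv2.imwrite("pics/w8c.png",cv2.vconcat([cv2.resize(a,(600,400)),cv2.resize(b,(600,200*2))[:200*2]])[:800] if 0 else cv2.hconcat([cv2.resize(a,(480,320)),cv2.resize(b,(320,320))]))
E
```

```text
20.875 [0.5288 0.3131 0.0897] zaxis [ 0.0021  0.0013 -1.    ] y yaw -76.34
```

View pics/w8c.png

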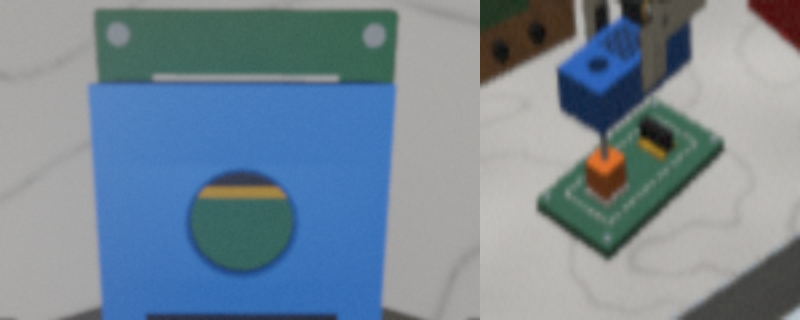

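Everything looks aligned, with the shaft under the −x hole. I'm continuing down.

Call:
{"fn": "jog_arm", "kwargs": {
  "rows": [
    [[0,0,0],[0,0,0],0.5],
    [[0,0,-1.5],[0,0,0],0.5],
    [[0,0,-3],[0,0,0],0.5],
    [[0,0,-4.5],[0,0,0],0.5],
    [[0,0,-6],[0,0,0],0.5],
    [[0,0,-6.4],[0,0,0],0.5],
    [[0,0,-6.4],[0,0,0],0.5]
  ]
}}

```text
clock: 21.85
position: [0.5277, 0.3129, 0.0237]
ee_rot: [3.119, 0.374, -0.0]
force: [-0.2, 0.4, -1.2]
width: 0.696
gripper_force: 25.0
```

Call:
{"fn": "jog_arm", "kwargs": {
  "rows": [
    [[0,-0.08,-0.1],[0,0,0],0.5],
    [[0,-0.08,-0.2],[0,0,0],0.5],
    [[0,-0.08,-0.3],[0,0,0],0.5],
    [[0,-0.08,-0.35],[0,0,0],0.5],
    [[0,-0.08,-0.35],[0,0,0],0.5]
  ]
}}

```text
clock: 22.48
position: [0.5277, 0.3124, 0.0205]
ee_rot: [-3.119, -0.374, -0.0]
force: [0.0, -0.2, -0.3]
width: 0.698
gripper_force: 25.0
```

```bash
python3 look.py w9; python3 - <<'E'
import pickle
from seg import *
s,g=pickle.load(open("w9.pkl","rb"))
print(s["force"].round(1))
Rm=R.from_rotvec(s["ee_rot"]).as_matrix();p=s["position"]
hsv=cv2.cvtColor(g["img"],cv2.COLOR_RGB2HSV).astype(int)
gm=(hsv[...,0]>50)&(hsv[...,0]<95)&(hsv[...,1]>60);bm=(hsv[...,0]>=97)&(hsv[...,0]<125)&(hsv[...,1]>110)
P=cloud(g,s);T=(P-p)@Rm*1000
for n,m,z in(("jig",gm,.012),("front",bm,.046)):
    m=m.copy();m[235:]=0;m=m&(abs(P[...,2]-z)<.006)
    Q=T[m];print(n,len(Q),"y",np.percentile(Q[:,1],[.5,99.5]).round(1),"x",np.percentile(Q[:,0],99.5).round(1),"z",np.median(P[m][:,2]).round(4))
E
```

```text
22.475 [0.5277 0.3124 0.0205] zaxis [ 0.  0. -1.] y yaw -76.31
[ 0.  -0.2 -0.3]
jig 15092 y [-53.3  53.7] x 93.7 z 0.0117
front 14656 y [-32.4  30.9] x 69.6 z 0.0458
```

Call:
{"fn": "jog_arm", "kwargs": {
  "rows": [
    [[-0.02,-0.07,0],[0,0,0],0.5],
    [[-0.02,-0.07,-0.05],[0,0,0],0.5],
    [[-0.02,-0.07,-0.1],[0,0,0],0.5],
    [[-0.02,-0.07,-0.1],[0,0,0],0.5]
  ]
}}

```text
clock: 23.02
position: [0.5275, 0.3115, 0.0204]
ee_rot: [-3.119, -0.374, -0.0]
force: [-4.2, -0.8, 11.4]
width: 0.695
gripper_force: 25.0
```

Call:
{"fn": "jog_arm", "kwargs": {
  "rows": [
    [[0,0,0],[0,0,0],0.95],
    [[0,0,0],[0,0,0],0.95],
    [[0,0,0],[0,0,0],0.95],
    [[0,0,1],[0,0,0],1],
    [[0,0,4],[0,0,0],1],
    [[0,0,10],[0,0,0],1],
    [[0,0,16],[0,0,0],1],
    [[0,0,23],[0,0,0],1]
  ]
}}

```text
clock: 24.02
position: [0.5272, 0.3112, 0.2445]
ee_rot: [3.119, 0.373, 0.0]
force: [0.7, 1.7, 0.3]
width: 0.995
gripper_force: 0.0
```

Call:
{"fn": "jog_arm", "kwargs": {
  "rows": [
    [[-4,0,2],[0,0,0],1],
    [[-4,0,2],[0,0,0],1],
    [[-4,0,2],[0,0,0],1]
  ]
}}

```text
clock: 24.4
position: [0.4874, 0.3117, 0.2621]
ee_rot: [-3.119, -0.375, -0.0]
force: [-0.2, -0.4, -0.2]
width: 1.001
gripper_force: 0.0
```

```bash
python3 look.py w10; python3 - <<'E'
import pickle
from seg import *
s,g=pickle.load(open("w10.pkl","rb"))
P=cloud(g,s)
seg(g,s,(180,460,20,235),lambda h,s,v:(h>50)&(h<96)&(s>60),.012,"jig")
seg(g,s,(180,460,20,235),lambda h,s,v:(h>=97)&(h<125)&(s>110),.046,"front")
m=(P[...,2]>.052)&(P[...,2]<.066)&(abs(P[...,0]-.489)<.02)&(abs(P[...,1]-.303)<.02);print("shaft",m.sum(),P[m].mean(0),P[m].max(0))
cv2.imwrite("pics/w10c.png",cv2.resize(g["img"][60:250,210:430,::-1],None,fx=3,fy=3))
E
```

```text
24.4 [0.4874 0.3117 0.2621] zaxis [ 1.e-04  4.e-04 -1.e+00] y yaw -76.29
jig [327.5 126.7] 5061 z [0.0107 0.0118 0.0128] plane [528.1 312.4 185.2 106.6  13.5]
front [328.9 138.5] 5927 z [0.0445 0.0458 0.0468] plane [527.3 312.4 141.6  66.3  13.6]
shaft 45 [0.48886504 0.30375995 0.0592377 ] [0.4924122  0.3073818  0.06155079]
```

View pics/w10c.png

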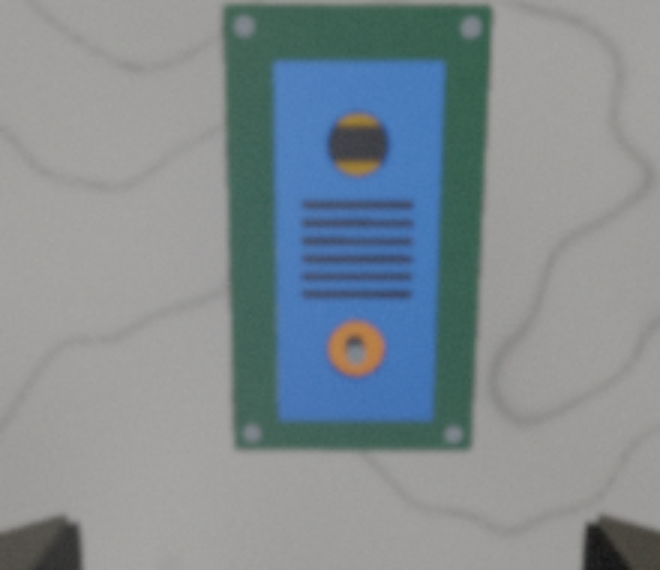

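The crop shows the front square in the outline, with the shaft centred in the lower hole at crop (356,348). Now for the knob.

Call:
{"fn": "jog_arm", "kwargs": {
  "rows": [
    [[-0.3,-6,0],[0,0,0],1],
    [[-0.6,-12,0],[0,0,0],1],
    [[-1,-18,0],[0,0,0],1],
    [[-1.4,-24,0],[0,0,0],1],
    [[-1.8,-30,0],[0,0,0],1],
    [[-2.2,-36,0],[0,0,0],1],
    [[-2.5,-42,0],[0,0,0],1],
    [[-3,-48,0],[0,0,0],1]
  ]
}}

```text
clock: 25.45
position: [0.4572, -0.1708, 0.2617]
ee_rot: [3.119, 0.373, -0.001]
force: [1.0, 0.5, -0.1]
width: 0.999
gripper_force: 0.0
```

Call:
{"fn": "jog_arm", "kwargs": {
  "rows": [
    [[-0.5,-6,0],[0,0,0],1],
    [[-0.8,-12,0],[0,0,0],1],
    [[-1,-17.4,-1],[0,0,0],1],
    [[-1,-17.4,-1],[0,0,0],1],
    [[-1,-17.4,-1],[0,0,0],1]
  ]
}}

```text
clock: 26.08
position: [0.4468, -0.343, 0.2512]
ee_rot: [-3.119, -0.371, 0.003]
force: [0.3, 1.0, 0.3]
width: 1.0
gripper_force: 0.0
```

```bash
python3 look.py w11; python3 - <<'E'
import pickle
from seg import *
s,g=pickle.load(open("w11.pkl","rb"))
P=cloud(g,s)
m=(P[...,2]>.055)&(P[...,2]<.068)&(abs(P[...,0]-.447)<.04)&(abs(P[...,1]+.342)<.04)
m[235:]=0
print(s["joints"].round(2),m.sum());q=(P[m][:,:2]*1000).astype(np.float32)
print("mean",q.mean(0),"circ",cv2.minEnclosingCircle(q),rect(P[m]),np.median(P[m][:,2]))
cv2.imwrite("pics/w11c.png",cv2.resize(g["img"][90:250,220:420,::-1],None,fx=3,fy=3))
E
```

```text
26.075 [ 0.4468 -0.343   0.2512] zaxis [-1.7e-03  3.0e-04 -1.0e+00] y yaw -76.44
[-0.17  0.46  1.06  1.74 -0.43  1.2  -0.32] 735
mean [ 444.38904 -339.24442] circ ((443.4788513183594, -339.3701477050781), 17.828811645507812) [ 443.3 -339.4   34.8   33.5   13.7] 0.06235321463843907
```

View pics/w11c.png

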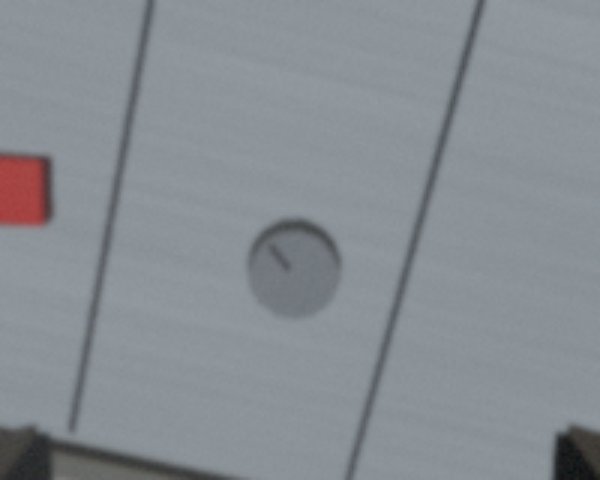

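The crop shows the knob at crop (294,270), right way up and clear of the battery. I'm descending.

Call:
{"fn": "jog_arm", "kwargs": {
  "rows": [
    [[-0.33,0.37,-6],[0,0,0],1],
    [[-0.33,0.37,-12],[0,0,0],1],
    [[-0.33,0.37,-15],[0,0,0],1],
    [[-0.33,0.37,-18],[0,0,0],0.8],
    [[-0.33,0.37,-20],[0,0,0],0.8],
    [[-0.33,0.37,-20.6],[0,0,0],0.8],
    [[-0.33,0.37,-20.6],[0,0,0],0.8]
  ]
}}

```text
clock: 27.0
position: [0.4446, -0.3386, 0.0464]
ee_rot: [3.119, 0.375, 0.001]
force: [-0.0, -0.1, 0.5]
width: 0.802
gripper_force: 0.0
```

Call:
{"fn": "jog_arm", "kwargs": {
  "rows": [
    [[0,0,0],[0,0,0],0.2],
    [[0,0,0],[0,0,0],0.2],
    [[0,0,0],[0,0,0],0.2],
    [[0,0,0],[0,0,0],0.2],
    [[0,0,0],[0,0,0],0.2],
    [[0,0,0],[0,0,0],0.2]
  ],
  "newtons": 20
}}

```text
clock: 27.75
position: [0.4442, -0.3387, 0.0461]
ee_rot: [3.119, 0.374, 0.0]
force: [0.5, -0.1, 2.6]
width: 0.387
gripper_force: 20.0
```

Call:
{"fn": "jog_arm", "kwargs": {
  "rows": [
    [[0,0,1],[0,0,0],0.2],
    [[0,0,3],[0,0,0],0.2],
    [[0.3,4,7],[0,0,0],0.2],
    [[0.6,9,11],[0,0,0],0.2],
    [[1,14,15],[0,0,0],0.2],
    [[1.5,20,18],[0,0,0],0.2],
    [[1.8,25,20],[0,0,0],0.2],
    [[2,30,20],[0,0,0],0.2]
  ]
}}

```text
clock: 28.75
position: [0.465, -0.0371, 0.2484]
ee_rot: [-3.118, -0.374, -0.005]
force: [0.5, 1.0, -1.2]
width: 0.385
gripper_force: 19.9
```

Call:
{"fn": "jog_arm", "kwargs": {
  "rows": [
    [[0.4,5,0],[0,0,0],0.2],
    [[0.8,10,0],[0,0,0],0.2],
    [[1.2,15,0],[0,0,0],0.2],
    [[1.6,20,0],[0,0,0],0.2],
    [[2,25,0],[0,0,0],0.2],
    [[2.3,30,0],[0,0,0],0.2],
    [[2.4,34.2,0],[0,0,0],0.2],
    [[2.4,34.2,0],[0,0,0],0.2]
  ]
}}

```text
clock: 29.75
position: [0.4874, 0.307, 0.2464]
ee_rot: [3.118, 0.383, 0.0]
force: [-0.2, -0.0, -0.4]
width: 0.389
gripper_force: 19.9
```

```bash
python3 look.py w12; python3 - <<'E'
import pickle
from seg import *
s,g=pickle.load(open("w12.pkl","rb"))
Rm=R.from_rotvec(s["ee_rot"]).as_matrix();T=(cloud(g,s)-s["position"])@Rm*1000
m=(abs(T[...,0])<25)&(abs(T[...,1])<17)&(T[...,2]<-10)&(T[...,2]>-24);m[258:]=0
Q=T[m];print(len(Q),np.percentile(Q[:,2],[5,50,95]),"xmax",np.percentile(Q[:,0],[95,99,100]),"y",np.percentile(Q[:,1],[1,99]))
for v in range(205,262,4): print(v,g["img"][v,320],T[v,320].round(1))
cv2.imwrite("pics/w12c.png",cv2.resize(g["img"][90:290,210:430,::-1],None,fx=3,fy=3))
E
```

```text
29.75 [0.4874 0.307  0.2464] zaxis [ 3.e-04 -2.e-04 -1.e+00] y yaw -75.99
1502 [-17.20748008 -15.96037962 -11.43029218] xmax [15.8116721  16.45510106 16.65187984] y [-16.01753822  16.88531414]
205 [ 66 102  90] [-44.   -1.5 235. ]
209 [ 64 102  90] [-49.   -1.5 233.5]
213 [140 144 143] [-58.7  -1.5 246.1]
217 [160 158 157] [-64.8  -1.5 246.8]
221 [76 78 79] [16.6 -1.1  1.6]
225 [78 77 78] [16.3 -1.1 -3.9]
229 [78 79 80] [ 16.6  -1.1 -10.4]
233 [89 88 90] [ 15.8  -1.1 -13.9]
237 [135 142 148] [ 14.5  -1.1 -15.9]
241 [134 140 148] [ 12.6  -1.1 -16.3]
245 [133 138 145] [ 10.3  -1.1 -16. ]
249 [133 140 147] [  7.9  -1.1 -15.5]
253 [137 142 148] [  6.5  -1.1 -17. ]
257 [136 142 150] [  4.2  -1.1 -16.8]
261 [132 138 146] [  1.8  -1.1 -16.5]
```

View pics/w12c.png

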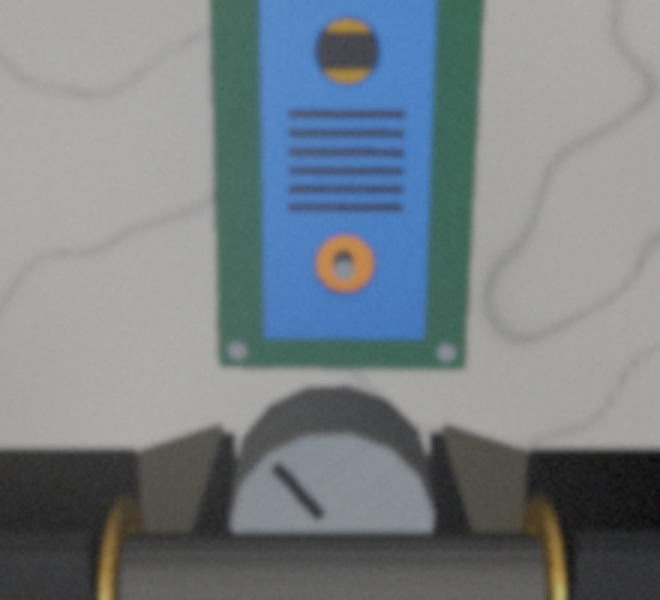

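The crop shows the knob upright in the grip and the shaft clear at crop (344,262). I'm moving over the shaft and part-way down.

Call:
{"fn": "jog_arm", "kwargs": {
  "rows": [
    [[0.27,-0.3,-5],[0,0,0],0.2],
    [[0.27,-0.3,-10],[0,0,0],0.2],
    [[0.27,-0.3,-14],[0,0,0],0.2],
    [[0.27,-0.3,-15.5],[0,0,0],0.2],
    [[0.27,-0.3,-15.5],[0,0,0],0.2],
    [[0.27,-0.3,-15.5],[0,0,0],0.2]
  ]
}}

```text
clock: 30.55
position: [0.492, 0.3004, 0.0928]
ee_rot: [-3.118, -0.374, -0.003]
force: [0.6, 0.2, -0.6]
width: 0.387
gripper_force: 19.9
```

Call:
{"fn": "jog_arm", "kwargs": {
  "rows": [
    [[0,0,0],[0,0,0],0.2],
    [[0,0,0],[0,0,0],0.2]
  ]
}}

```text
clock: 30.8
position: [0.4912, 0.3006, 0.0917]
ee_rot: [-3.118, -0.375, -0.001]
force: [-1.0, 0.3, -0.1]
width: 0.389
gripper_force: 19.9
```

Call:
{"fn": "jog_arm", "kwargs": {
  "rows": [
    [[-0.1,0.34,-0.5],[0,0,0],0.2],
    [[-0.1,0.34,-1],[0,0,0],0.2],
    [[-0.1,0.34,-1.5],[0,0,0],0.2],
    [[-0.1,0.34,-1.5],[0,0,0],0.2]
  ]
}}

```text
clock: 31.3
position: [0.4896, 0.3034, 0.0754]
ee_rot: [3.119, 0.374, -0.001]
force: [-0.9, -0.0, -0.6]
width: 0.388
gripper_force: 19.9
```

Call:
{"fn": "jog_arm", "kwargs": {
  "rows": [
    [[0.04,0.05,-0.5],[0,0,0],0.2],
    [[0.04,0.05,-1],[0,0,0],0.2],
    [[0.04,0.05,-1.5],[0,0,0],0.2],
    [[0.04,0.05,-2],[0,0,0],0.2],
    [[0.04,0.05,-2.2],[0,0,0],0.2],
    [[0.04,0.05,-2.2],[0,0,0],0.2]
  ]
}}

```text
clock: 32.05
position: [0.4902, 0.3041, 0.0538]
ee_rot: [3.119, 0.374, -0.0]
force: [-0.0, 0.0, -0.0]
width: 0.386
gripper_force: 19.9
```

The knob went down over the shaft with no side force. Now the last 2 mm.

Call:
{"fn": "jog_arm", "kwargs": {
  "rows": [
    [[0,0,-0.1],[0,0,0],0.2],
    [[0,0,-0.2],[0,0,0],0.2],
    [[0,0,-0.23],[0,0,0],0.2],
    [[0,0,-0.23],[0,0,0],0.2]
  ]
}}

```text
clock: 32.55
position: [0.4903, 0.3042, 0.0519]
ee_rot: [-3.119, -0.374, -0.0]
force: [-2.0, -0.4, 4.7]
width: 0.389
gripper_force: 20.1
```

Contact with the face shows at about 5 N. I'm releasing and retreating.

Call:
{"fn": "jog_arm", "kwargs": {
  "rows": [
    [[0,0,0],[0,0,0],0.6],
    [[0,0,0],[0,0,0],0.6],
    [[0,0,0],[0,0,0],0.6],
    [[0,0,1],[0,0,0],0.6],
    [[0,0,4],[0,0,0],0.8],
    [[0,0,10],[0,0,0],0.8],
    [[0,0,16],[0,0,0],1],
    [[0,0,20],[0,0,0],1]
  ]
}}

```text
clock: 33.55
position: [0.491, 0.3038, 0.2551]
ee_rot: [-3.118, -0.373, -0.004]
force: [0.3, 0.5, 0.0]
width: 0.966
gripper_force: 0.0
```

Call:
{"fn": "jog_arm", "kwargs": {
  "rows": [
    [[-2,0,1],[0,0,0],1],
    [[-2,0,1],[0,0,0],1],
    [[-2,0,1],[0,0,0],1]
  ]
}}

```text
clock: 33.92
position: [0.4702, 0.3043, 0.2615]
ee_rot: [-3.119, -0.375, 0.0]
force: [0.2, -0.1, 1.2]
width: 1.001
gripper_force: 0.0
```

```bash
python3 look.py w13; python3 - <<'E'
import pickle
from seg import *
s,g=pickle.load(open("w13.pkl","rb"))
P=cloud(g,s)
m=(P[...,2]>.055)&(P[...,2]<.09)&(abs(P[...,0]-.489)<.03)&(abs(P[...,1]-.304)<.03);m[235:]=0
print("knob top z",np.percentile(P[m][:,2],[20,50,90]),cv2.minEnclosingCircle((P[m&(P[...,2]>.064)][:,:2]*1000).astype(np.float32)))
seg(g,s,(180,460,10,235),lambda h,s,v:(h>50)&(h<96)&(s>60),.012,"jig")
seg(g,s,(180,460,10,235),lambda h,s,v:(h>=97)&(h<125)&(s>110),.046,"front")
cv2.imwrite("pics/w13c.png",cv2.resize(g["img"][60:250,210:430,::-1],None,fx=3,fy=3))
E
```

```text
33.925 [0.4702 0.3043 0.2615] zaxis [-2.e-04  0.e+00 -1.e+00] y yaw -76.3
knob top z [0.06746734 0.06824394 0.06927617] ((488.5909729003906, 304.6722717285156), 17.673126220703125)
jig [325.3 112.5] 5285 z [0.0107 0.0118 0.0129] plane [528.1 312.5 184.9 106.9  13.6]
front [326.4 118.9] 5693 z [0.0445 0.0458 0.0468] plane [527.1 312.4 141.9  66.2  13.6]
```

View pics/w13c.png

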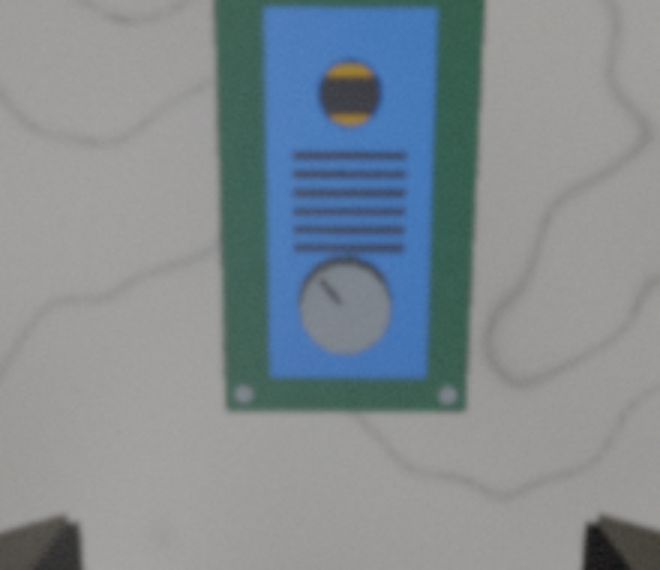

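The knob's top is at 68 mm (46 + 22), so it is fully down, and the front is square and undisturbed. I'm handing in.

```bash
python3 -c "
from cell import arm
print(arm.sign_off())"
```

```text
the job is handed in; nothing more can be done
None
```

The radio is built on the jig in the order asked: bar on the yellow pad, capacitor on the white pad, front square over both (within about 1 mm), and knob fully down on the shaft. The loudspeaker and battery were left alone, and I handed the job in at about 34 s; no verdict was returned.

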